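Balance the mystery beam on its stand

ROBOT

A 6-joint arm with a two-finger parallel gripper is mounted at the origin on the work surface. World frame = base frame: x ahead of the robot, y to its left, z up, the work surface at z = 0. Lengths are in m, angles in rad, forces in N, time in s.
With the tool pointing down it reaches from about 0.3 to 0.775 m from the base axis. Payload 14.6 kg.
Tool frame: the origin (TCP) lies where the fingers leave the gripper's body, on its centre line; the fingertips stand 73 mm ahead of it and the grasp point (between the pads) lies 54 mm ahead of it; x points along the fingers, y is the direction in which the jaws open and shut, and the axes are right-handed (so a half turn about x gives the same grasp; the last joint's range is limited). The gripper opens to 85 mm and grips with 20 to 120 N. Pads are 22 mm wide; open, the fingers measure 114 mm over their backs; the gripper's body (76 mm by 85 mm) begins 54 mm behind the grasp point. The pads swing forward as they close: fully open they stand 13 mm farther back than shut.
Start: joints at [-0.067, 0.3, 1.521, -0, 1.321, -0.067], TCP at [0.55, -0, 0.304] pointing down, gripper open.
Joint ranges: [-3.03, 3.03], [-0.79, 2.21], [0.23, 2.52], [-1.04, 4.18], [0, 3.07], [-2.55, 2.55]. Speed limits (rad/s): [2.22, 2.22, 2.57, 3.14, 3.14, 3.14].

INTERFACE

Orientations are given as a rotation vector (axis times angle).
In Python, from plant import * gives the robot as it stands.
- The arm moves only by the tool step_arm, never from a script. Its argument "plan" is a list of rows, each an object of numbers: "x", "y", "z": the shift along the tool's x, y, z in mm; "ax", "ay", "az": the turn, a rotation vector about the tool's x, y, z in degrees; "grip": the opening, from 0 (shut) to 1 (fully open). In form: [{"x": .., "y": .., "z": .., "ax": .., "ay": .., "az": .., "grip": ..}, ...]. A call has 1 to 10 rows; each row shifts and turns the commanded pose from where the row before left it, along the tool's axes as they then stand; what a row does not reach is not made up. A row lasts 1/12 s, in which the tool goes at most 41.7 mm and 7.16 degrees, less where a joint would pass 70% of its speed; a pose out of reach is approached as far as the arm can. A call with a gripper value outside its range is refused whole. The fingers move at their own pace and stop on an object; the grip force is fixed at half the most. Time passes only in rows, so rows that do not move let the fingers close. It gives the time, the measured TCP pose, the force and the opening at its end, in the units of the state.
- sense(): the state, without advancing time (a new reading comes with each control period).
- read_camera(name): name is "scene" or "side" or "wrist"; returns (picture, depth): 420x560x3 uint8, red, green, blue; 420x560 float32, m along the optical axis (not along the pixel's ray), 0 where there is no reading.
- camera_info(name): a dict with "fovy" (degrees; the focal length in pixels is half the picture's height over the tangent of half this angle, whatever the lens; pixels are square), "cx", "cy" (the principal point, pixels), "rvec" (rotation vector, rad) and "tvec" (3), from world to camera coordinates, as OpenCV has them; the wrist camera has in their place "hand_eye" (4x4, takes a point from camera to tool coordinates, whose origin is the TCP and whose axes are the tool frame's). Camera axes: x right, y down, z forward; pixel columns grow to the right and rows downward; lengths in m; the calibration is good to about 2 mm. A picture is of the moment at which its call begins: read the wrist's pose just before it. camera_info takes no time and is no camera call.
- close_job(): hands the job in, once; it reports no verdict.
The state is a dict: "clock": time; "qpos": joint angles; "joint_velocities": joint speeds; "effort": joint torques, N m; "tool_pos": TCP position; "tool_rot": TCP orientation; "contact_force": force on the tool from outside, world axes, zero at the start; "torque": the same for the moment, N m; "gripper_width": opening from 0.0 (shut) to 1.0 (fully open).
Only numpy, scipy, OpenCV 4.12 (cv2) and the standard library are available. Lean on these libraries where they do the work, as an engineer would, in place of code of your own. Each camera call takes 0.05 s, during which the arm holds its last target.

TASK

The sealed grey beam has a hidden weight inside, so it does not balance at its middle. Lift it just a little off the table at trial points to feel where it balances, then carry it level to the balance stand and set it down gently on the stand's small flat head so that it rests there level, on the stand alone, when you let go. Never let the beam tip steeply (15 degrees or more), neither while lifting nor on the stand, and leave the other things on the table where they are.

Things in the scene. Friction and masses are not known exactly. Their poses are not given: they have to be found in the camera images.
- beam_mid (a point): Centre of the grey box-section beam with black ends: 320 mm long (x axis), 40 wide (y), 40 high (z), lying flat; point 20 mm above its underside. Inside, unseen: a heavy slug near one end, a light one near the other, either way round. 0.38 to 0.68 kg; balances 15 to 57 mm from this centre along its length. Grasp across its width from above; held lightly off balance it tips, held hard it twists the wrist.
- stand_top (a point): Centre of the upper face, unloaded, of the fixed steel balance stand's head: square, flat, 18 x 18 mm, 8 thick, face 70 mm above the table. It is sprung: sinks 1 mm per 3 N, 6 mm at most, without tilting. Column 14 mm, round base 90 mm across, 10 thick. The beam may lie on it in any direction, level only with its balance point within 9 mm of this point. Fingers can pass on both sides of the head.
- tape_mid (a point): Bystander: centre of a roll of tape lying flat, 76 mm across, 20 mm high.
- pad_box_mid (a point): Bystander: centre of a small flat red box, 60 x 45 x 22 mm.
- tube_end_mid (a point): Bystander: centre of a short dark tube offcut standing on end, 44 mm across, 55 mm high.
- glue_mid (a point): Bystander: centre of a small white jar of glue, 32 mm across, 60 mm high.
Things that resemble listed ones, but are neither listed nor needed, are in the scene too. Leave any yellow look-alike of the part that bears stand_top alone.

How it is judged:
By the outcome, as a careful person would: the job done as asked, in the order asked, and still so for the second after the job is handed in, with the robot touching nothing.
It also fails if it takes over 67 s, if anything falls off the work surface, if the arm or the gripper's body presses on something with over 40 N, if the wrist force passes 120 N, or if a joint passes its speed limit or range.

## Working session

There is one attempt and no reset: what is moved stays moved. The work goes in short steps, Python scripts to look and compute and a tool call to move; the robot and the scene stay as the last step left them, time stands still between calls to the robot, and variables do not carry over. Pictures are saved under pics/ and viewed, and the job is handed in when it is done.

Besides the shell and the picture viewer there is one more tool, called after "Request:" as name([rows], argument=value, ...), one row to a line, values as JSON. step_arm: Moves the arm, as the interface text tells. Its arguments: {"type":"object","properties":{"plan":{"type":"array","items":{"type":"object","properties":{"x":{"type":"number"},"y":{"type":"number"},"z":{"type":"number"},"ax":{"type":"number"},"ay":{"type":"number"},"az":{"type":"number"},"grip":{"type":"number"}}}}},"required":["plan"]}

```bash
ls; mkdir -p pics; python3 - <<'E'
from plant import *
import cv2, numpy as np
s=sense(); print({k:np.round(v,3) for k,v in s.items()})
for n in ("scene","side"):
    p,d=read_camera(n); cv2.imwrite(f"pics/{n}0.png",p[:,:,::-1]); np.savez(f"{n}0.npz",p=p,d=d)
    print(n,camera_info(n))
print(camera_info("wrist"))
E
```

```text
pics
{'clock': np.float64(0.0), 'qpos': array([-0.067,  0.3  ,  1.522,  0.   ,  1.321, -0.067]), 'joint_velocities': array([ 0.   , -0.001,  0.002,  0.002, -0.002,  0.001]), 'effort': array([ 2.0000e-03, -5.4349e+01, -3.6178e+01,  0.0000e+00,  4.0000e-03,
       -0.0000e+00]), 'tool_pos': array([ 0.55 , -0.   ,  0.303]), 'tool_rot': array([ 1.209,  1.21 , -1.21 ]), 'contact_force': array([-0.256,  0.232,  0.179]), 'torque': array([-0.03 ,  0.051, -0.053]), 'gripper_width': np.float64(1.0)}
scene {'fovy': 53.410384125768516, 'cx': 279.19002419506864, 'cy': 212.681558091587, 'rvec': array([ 1.36352037,  2.38708626, -0.73173981]), 'tvec': array([ 0.29075872, -0.39098066,  1.50713992])}
side {'fovy': 56.50427677410606, 'cx': 280.3160228674843, 'cy': 204.8013426678322, 'rvec': array([ 2.33928421, -0.19257858,  0.05519695]), 'tvec': array([-0.56698191,  0.14167995,  1.08508712])}
{'fovy': 69.77036406866254, 'cx': 281.6026955582292, 'cy': 208.78676518652162, 'hand_eye': array([[-3.13590787e-04, -3.09124714e-01,  9.51021458e-01,
        -6.98480877e-02],
       [ 9.99999786e-01,  4.48495622e-04,  4.75522185e-04,
         6.54250326e-04],
       [-5.73524620e-04,  9.51021404e-01,  3.09124507e-01,
        -7.91733348e-02],
       [ 0.00000000e+00,  0.00000000e+00,  0.00000000e+00,
         1.00000000e+00]])}
```

View pics/scene0.png

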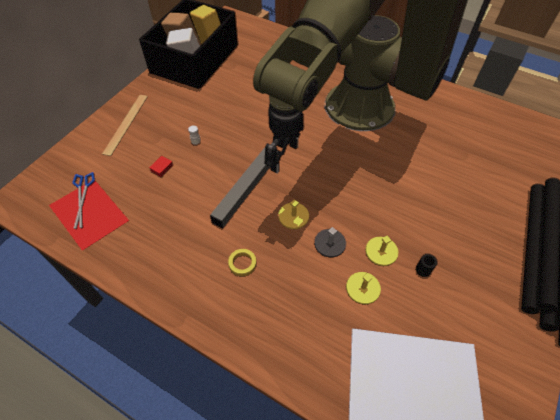

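View pics/side0.png

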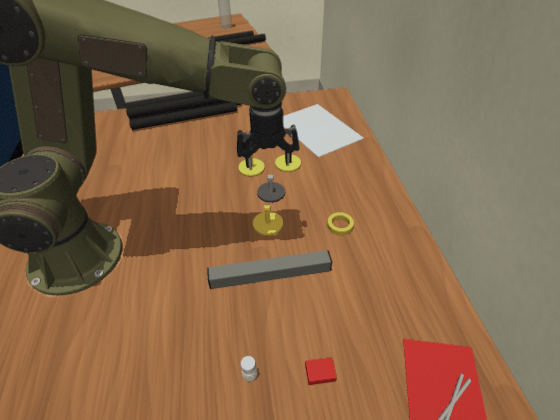

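Stand candidates in the scene view: grey/steel (331,240), and yellow look-alikes at (294,214), (382,250) and (364,288). I take the grey one. The beam is the grey bar from (218,218) to about (270,155), with no rival nearby; the black tubes at (545,250) are not it. In the side view the stand is at (271,190) and the beam spans (210,275)-(331,262).

```bash
cat > h.py <<'E'
from plant import *
import cv2, numpy as np
from scipy.spatial.transform import Rotation as R
def cam(n):
    c=camera_info(n); f=210/np.tan(np.radians(c["fovy"]/2))
    K=np.array([[f,0,c["cx"]],[0,f,c["cy"]],[0,0,1]])
    if n=="wrist":
        s=sense(); T=np.eye(4); T[:3,:3]=R.from_rotvec(s["tool_rot"]).as_matrix(); T[:3,3]=s["tool_pos"]
        W=T@c["hand_eye"]; return K,W[:3,:3],W[:3,3]
    Rm=R.from_rotvec(c["rvec"]).as_matrix(); return K,Rm.T,-Rm.T@c["tvec"]
def ray(C,u,v,z):
    K,Rw,o=C; d=Rw@np.linalg.inv(K)@np.array([u,v,1.]); return o+d*(z-o[2])/d[2]
def proj(C,P):
    K,Rw,o=C; q=K@(Rw.T@(np.asarray(P,float)-o)); return q[:2]/q[2]
def cloud(C,d):
    K,Rw,o=C; v,u=np.mgrid[:420,:560]; r=np.stack([u,v,np.ones_like(u)],-1)@np.linalg.inv(K).T
    return (r*d[...,None])@Rw.T+o
def tri(C1,p1,C2,p2):
    A=[];b=[]
    for (K,Rw,o),p in ((C1,p1),(C2,p2)):
        d=Rw@np.linalg.inv(K)@np.array([*p,1.]); d/=np.linalg.norm(d); M=np.eye(3)-np.outer(d,d); A.append(M); b.append(M@o)
    return np.linalg.lstsq(np.vstack(A),np.hstack(b),rcond=None)[0]
E
python3 - <<'E'
from h import *
for n,(x0,y0,x1,y1) in (("scene",(200,140,420,305)),("side",(195,140,345,300))):
    p=np.load(n+"0.npz")["p"]; cv2.imwrite(f"pics/{n}_crop.png",cv2.resize(p[y0:y1,x0:x1,::-1],None,fx=3.5,fy=3.5,interpolation=cv2.INTER_CUBIC))
    P=cloud(cam(n),np.load(n+"0.npz")["d"])
    pts={"scene":[(331,240),(333,231),(294,214),(382,250),(364,288),(220,217),(265,160),(242,262),(161,166),(427,265),(194,130)],"side":[(271,190),(270,178),(267,222),(211,272),(329,258),(341,222),(320,370),(248,362)]}[n]
    for q in pts: print(n,q,P[q[1],q[0]].round(3), ray(cam(n),*q,0).round(3))
E
```

```text
scene (331, 240) [0.578 0.169 0.028] [0.562 0.164 0.   ]
scene (333, 231) [0.574 0.168 0.069] [0.532 0.155 0.   ]
scene (294, 214) [0.549 0.035 0.019] [0.537 0.03  0.   ]
scene (382, 250) [0.53  0.302 0.019] [0.518 0.302 0.   ]
scene (364, 288) [0.657 0.305 0.017] [0.649 0.305 0.   ]
scene (220, 217) [ 0.677 -0.134  0.04 ] [ 0.658 -0.153  0.   ]
scene (265, 160) [ 0.625 -0.009  0.304] [ 0.401 -0.155  0.   ]
scene (242, 262) [ 0.749 -0.015  0.   ] [ 0.749 -0.015  0.   ]
scene (161, 166) [ 0.604 -0.414  0.02 ] [ 0.593 -0.429  0.   ]
scene (427, 265) [0.533 0.422 0.053] [0.499 0.426 0.   ]
scene (194, 130) [ 0.451 -0.392  0.057] [ 0.409 -0.436  0.   ]
side (271, 190) [0.569 0.158 0.014] [0.571 0.174 0.   ]
side (270, 178) [0.567 0.153 0.069] [0.576 0.233 0.   ]
side (267, 222) [0.539 0.024 0.012] [0.54  0.036 0.   ]
side (211, 272) [ 0.374 -0.15   0.042] [ 0.369 -0.119 -0.   ]
side (329, 258) [ 0.678 -0.155  0.039] [ 0.688 -0.126  0.   ]
side (341, 222) [ 0.756 -0.002 -0.001] [ 0.756 -0.002  0.   ]
side (320, 370) [ 0.592 -0.427  0.019] [ 0.595 -0.419  0.   ]
side (248, 362) [ 0.445 -0.403  0.06 ] [ 0.443 -0.376  0.   ]
```

View pics/scene_crop.png

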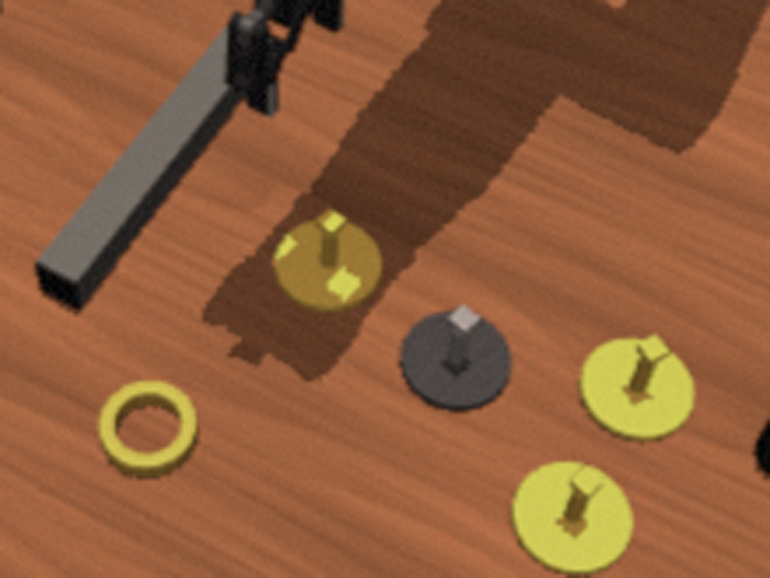

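View pics/side_crop.png

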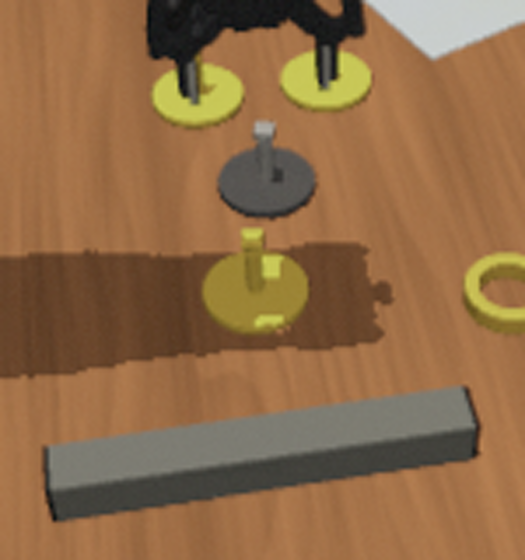

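The zoom confirms it: the stand has a steel head at scene (332,231) on a dark grey base, with the yellow stands around it. The beam is lying free, roughly along world x.

```bash
python3 - <<'E'
from h import *
s=sense(); print("tool axes cols\n",R.from_rotvec(s["tool_rot"]).as_matrix().round(3))
D={n:np.load(n+"0.npz") for n in("scene","side")}
C={n:cam(n) for n in D}
# beam
for n in D:
    P=cloud(C[n],D[n]["d"]); m=(P[...,2]>.033)&(P[...,2]<.047)&(P[...,0]>.3)&(P[...,0]<.75)&(P[...,1]<-.08)&(P[...,1]>-.22)
    q=P[m][:,:2]; r=cv2.minAreaRect((q*1000).astype(np.float32)); print(n,m.sum(),r,P[m][:,2].mean())
    # top face by colour
    hsv=cv2.cvtColor(D[n]["p"],cv2.COLOR_RGB2HSV); 
    mm=((hsv[...,1]<70)&(hsv[...,2]>75)&(hsv[...,2]<140)).astype(np.uint8)
    near=cv2.dilate(m.astype(np.uint8),np.ones((5,5))); mm&=near
    v,u=np.nonzero(mm); W=np.array([ray(C[n],a,b,.04)[:2] for a,b in zip(u,v)])*1000
    print(" colour",len(W),cv2.minAreaRect(W.astype(np.float32)))
# stand head
ctr={}
for n,(x,y) in (("scene",(332,231)),("side",(270,177))):
    p=D[n]["p"]; hsv=cv2.cvtColor(p,cv2.COLOR_RGB2HSV)
    print(n); print(hsv[y-5:y+7,x-6:x+7,1]); print(hsv[y-5:y+7,x-6:x+7,2])
E
```

```text
tool axes cols
 [[-0.001  1.     0.   ]
 [ 0.     0.    -1.   ]
 [-1.    -0.001 -0.   ]]
scene 1026 ((538.2637939453125, -146.65274047851562), (299.3695983886719, 44.41451644897461), 0.8032810091972351) 0.03841572038432778
 colour 925 ((535.9180908203125, -144.61526489257812), (294.55224609375, 39.256290435791016), 0.6155604124069214)
side 1741 ((523.786376953125, -148.56455993652344), (320.7305908203125, 45.03789138793945), 0.6472755670547485) 0.03884449587686451
 colour 1602 ((522.7984619140625, -151.3834686279297), (312.00750732421875, 42.33248519897461), 0.5747461318969727)
scene
[[152 153 157 154 157 150 143 155 158 155 151 152 152]
 [154 152 153 155 141  89  63 108 151 156 155 155 154]
 [151 148 146 126  70  36  34  51  94 145 160 158 154]
 [ 92  80  65  40  31  28  32  32  48  87 132 151 154]
 [ 29  33  28  31  29  31  31  31  36  38  45 108 144]
 [ 32  29  27  29  30  33  33  31  27  30  30  54  98]
 [ 37  32  33  33  31  32  30  31  30  31  27  36  47]
 [ 29  34  29  37  28  31  25  30  30  36  34  28  27]
 [ 31  27  38  31  27  23  25  31  30  40  31  33  23]
 [ 33  31  25 
[... 1439 characters left out ...]
8  13  18  20  17  22  23  18  20  37]]
[[163 163 158 158 160 164 166 169 165 165 165 165 165]
 [164 163 159 156 157 163 166 168 166 164 164 165 166]
 [164 163 160 157 162 164 167 166 152 167 166 165 166]
 [165 162 160 161 172 169 170 169 162 165 166 166 167]
 [164 162 159 153 170 171 170 170 166 145 166 166 167]
 [166 163 159 147 169 171 170 170 164 125 165 166 167]
 [164 163 154 125 125 130 136 137 135 122 166 167 167]
 [164 161 157 121 104 108 112  99 108 136 166 167 168]
 [164 163 159 149 125 100  99  92 112 161 166 167 167]
 [163 164 160 153 104  90  95  95 108 155 155 167 167]
 [160 140 135 116  83  86  94  91  90 109 113 126 134]
 [120 103 100  87  78  83  91  89  82  78  87  89  96]]
```

Request:
step_arm([
  {"z":30,"y":-5},
  {"z":30,"y":-5},
  {"z":30,"y":-5},
  {"z":30,"y":-6},
  {"z":30,"y":-6},
  {"ax":-7},
  {"ax":-7},
  {"ax":-7},
  {"ax":-7},
  {"ax":-7},
])

```text
invalid input at $.plan[0]: expected keys x, y, z, ax, ay, az, grip
```

Request:
step_arm([
  {"ax":-7},
  {"ax":-7},
  {"ax":-7},
  {"ax":-7},
  {"ax":-7},
  {"ax":-7},
  {"ax":-7},
  {"ax":-6},
  {},
  {},
])

```text
invalid input at $.plan[0]: expected keys x, y, z, ax, ay, az, grip
```

```bash
python3 - <<'E'
from h import *
s=sense(); C=cam("wrist"); p,d=read_camera("wrist"); print(s["clock"],s["tool_pos"],s["contact_force"],s["torque"],s["qpos"].round(2)); print(R.from_rotvec(s["tool_rot"]).as_matrix().round(3))
cv2.imwrite("pics/w1.png",p[:,:,::-1])
for n in ("side","scene"):
    q,dd=read_camera(n); np.savez(n+"1.npz",p=q,d=dd); cv2.imwrite(f"pics/{n}1.png",q[:,:,::-1])
a=tri(cam("scene"),(332.1,230.2),cam("side"),(270.1,175.8)); print("stand tri",a, ray(cam("scene"),332.1,230.2,.07),ray(cam("side"),270.1,175.8,.07))
P=cloud(C,d); m=(P[...,2]>.033)&(P[...,2]<.047)&(P[...,0]>.3)&(P[...,0]<.75)&(P[...,1]<-.08)&(P[...,1]>-.22)
print(cv2.minAreaRect((P[m][:,:2]*1000).astype(np.float32)))
E
```

```text
0.1 [5.49861853e-01 9.51678478e-06 3.03377357e-01] [-0.2660769   1.08977088  0.11501927] [ 0.03536839 -0.00743447  0.00504337] [-0.07  0.3   1.52 -0.    1.32 -0.07]
[[-0.001  1.     0.   ]
 [ 0.     0.    -1.   ]
 [-1.    -0.001 -0.   ]]
stand tri [0.5703099  0.16464148 0.06678006] [0.57352565 0.1648049  0.07      ] [0.56902047 0.1619311  0.07      ]
((515.6239013671875, -146.39505004882812), (300.35888671875, 42.28132247924805), 0.3430444002151489)
```

View pics/w1.png

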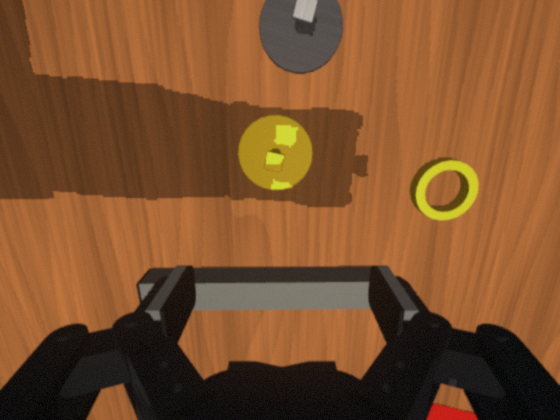

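View pics/scene1.png

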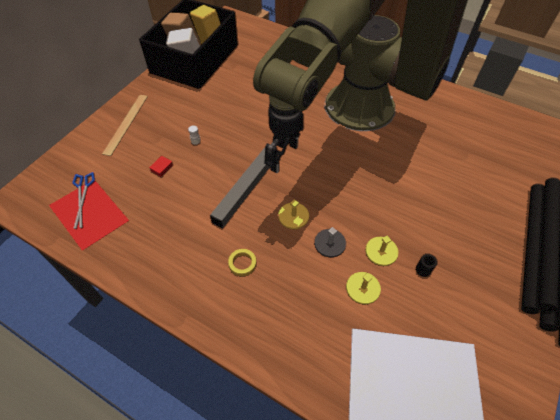

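All keys are required, so the arm has not moved. The wrist picture shows the beam running left to right from about (140,285) to (428,295), the yellow stand at (275,155) and the steel stand at (305,10).

Request:
step_arm([
  {"x":0,"y":-5,"z":30,"ax":-7,"ay":0,"az":0,"grip":1},
  {"x":0,"y":0,"z":0,"ax":-7,"ay":0,"az":0,"grip":1},
  {"x":0,"y":0,"z":0,"ax":-7,"ay":0,"az":0,"grip":1},
  {"x":0,"y":0,"z":0,"ax":-7,"ay":0,"az":0,"grip":1},
  {"x":0,"y":0,"z":0,"ax":-7,"ay":0,"az":0,"grip":1},
  {"x":0,"y":0,"z":0,"ax":-7,"ay":0,"az":0,"grip":1},
  {"x":0,"y":0,"z":0,"ax":-7,"ay":0,"az":0,"grip":1},
  {"x":0,"y":0,"z":0,"ax":-7,"ay":0,"az":0,"grip":1},
  {"x":0,"y":0,"z":0,"ax":-7,"ay":0,"az":0,"grip":1},
  {"x":0,"y":0,"z":0,"ax":-7,"ay":0,"az":0,"grip":1},
])

```text
clock: 1.08
tool_pos: [0.545, -0.03, 0.3038]
tool_rot: [0.269, 1.554, -0.269]
contact_force: [-0.0, 0.0, -0.3]
gripper_width: 0.997
```

Request:
step_arm([
  {"x":0,"y":0,"z":0,"ax":-7,"ay":0,"az":0,"grip":1},
  {"x":0,"y":0,"z":0,"ax":-7,"ay":0,"az":0,"grip":1},
  {"x":0,"y":0,"z":0,"ax":-6,"ay":0,"az":0,"grip":1},
  {"x":0,"y":0,"z":0,"ax":0,"ay":0,"az":0,"grip":1},
  {"x":0,"y":0,"z":0,"ax":0,"ay":0,"az":0,"grip":1},
])

```text
clock: 1.5
tool_pos: [0.545, -0.03, 0.3038]
tool_rot: [0.003, 1.571, -0.003]
contact_force: [0.1, -0.3, 0.0]
gripper_width: 1.001
```

```bash
python3 - <<'E'
from h import *
s=sense(); C=cam("wrist"); p,d=read_camera("wrist"); print(s["clock"],s["tool_pos"],s["contact_force"],s["torque"],s["qpos"].round(2)); print(R.from_rotvec(s["tool_rot"]).as_matrix().round(3))
cv2.imwrite("pics/w2.png",p[:,:,::-1])
for n in ("side","scene"):
    q,dd=read_camera(n); np.savez(n+"2.npz",p=q,d=dd); cv2.imwrite(f"pics/{n}2.png",q[:,:,::-1])
E
```

```text
1.5 [ 0.54496507 -0.02999908  0.30379115] [ 0.08773875 -0.33635602  0.02499107] [ 0.03340997 -0.00861559 -0.00899996] [-0.12  0.29  1.53  0.    1.32 -1.69]
[[-0.     0.003  1.   ]
 [ 0.     1.    -0.003]
 [-1.     0.    -0.   ]]
```

View pics/w2.png

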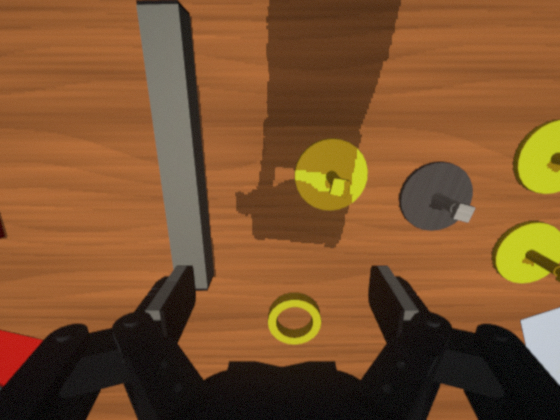

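View pics/scene2.png

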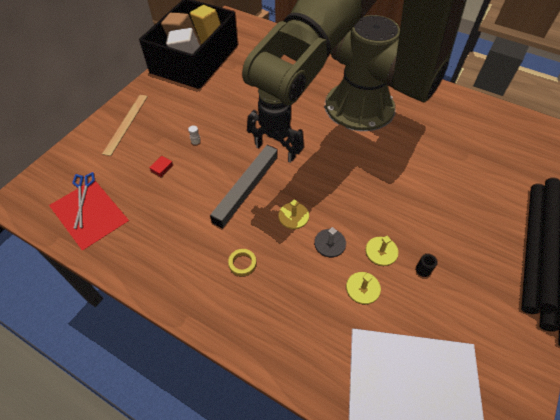

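The wrist picture now shows the beam from (160,3) to (192,288) on its left and the steel head at (464,213). The scene picture shows the whole beam unobstructed.

```bash
python3 - <<'E'
from h import *
C=cam("wrist"); p=cv2.imread("pics/w2.png")[:,:,::-1].copy()
for q in ((464,213),): print("head wrist",ray(C,*q,.07))
sc=np.load("scene2.npz")
cs,cd=cam("scene"),cam("side")
for nm,a,b in (("sc-side",((332.1,230.2),cs),((270.1,175.8),cd)),("sc-w",((332.1,230.2),cs),((464,213),C)),("side-w",((270.1,175.8),cd),((464,213),C))):
    print(nm,tri(a[1],a[0],b[1],b[0]))
for n,CC in (("scene",cs),("side",cd),("wrist",C)):
    im=p if n=="wrist" else np.load(n+"2.npz")["p"]
    hsv=cv2.cvtColor(im,cv2.COLOR_RGB2HSV)
    poly=np.array([proj(CC,(x,y,.04)) for x,y in ((.34,-.19),(.71,-.19),(.71,-.11),(.34,-.11))])
    M=np.zeros((420,560),np.uint8); cv2.fillPoly(M,[poly.astype(np.int32)],1)
    mm=((hsv[...,1]<75)&(hsv[...,2]>75)&(hsv[...,2]<190)&(M>0)).astype(np.uint8)
    mm=cv2.morphologyEx(mm,cv2.MORPH_OPEN,np.ones((3,3)))
    v,u=np.nonzero(mm); W=np.array([ray(CC,a,b,.04)[:2] for a,b in zip(u,v)])*1000
    r=cv2.minAreaRect(W.astype(np.float32)); print(n,len(W),r, "mean",W.mean(0))
    o=im.copy(); o[mm>0]=(0,255,0); cv2.imwrite(f"pics/m2_{n}.png",o[:,:,::-1])
E
python3 -c "
import cv2,numpy as np
cv2.imwrite('pics/m2.png',np.hstack([cv2.resize(cv2.imread(f'pics/m2_{n}.png')[:300,a:a+220],None,fx=1.2,fy=1.2) for n,a in(('scene',150),('side',170),('wrist',60))]))"
```

```text
head wrist [0.57039478 0.16431757 0.07      ]
sc-side [0.5703099  0.16464148 0.06678006]
sc-w [0.57157245 0.16496867 0.0678509 ]
side-w [0.57006319 0.16482011 0.06827161]
scene 1066 ((528.3309936523438, -144.87326049804688), (312.39385986328125, 39.5678825378418), 0.5112219452857971) mean [ 537.69163049 -144.64320378]
side 1613 ((523.4384765625, -151.37704467773438), (310.72735595703125, 42.33248519897461), 0.5747461318969727) mean [ 520.33604382 -151.54831698]
wrist 10011 ((525.13720703125, -146.6726531982422), (312.0606689453125, 40.220924377441406), 0.6811957955360413) mean [ 495.68241647 -146.68639079]
```

View pics/m2.png

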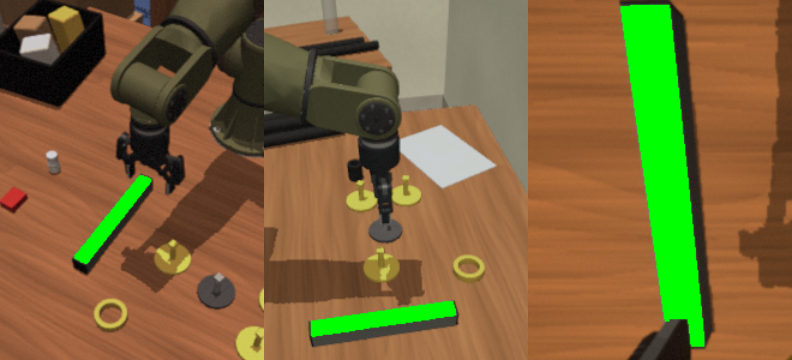

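Request:
step_arm([
  {"x":0,"y":-30,"z":-5,"ax":-0.6,"ay":0,"az":0,"grip":1},
  {"x":0,"y":-30,"z":-5,"ax":0,"ay":0,"az":0,"grip":1},
  {"x":0,"y":-30,"z":-5,"ax":0,"ay":0,"az":0,"grip":1},
  {"x":0,"y":-27,"z":-5,"ax":0,"ay":0,"az":0,"grip":1},
  {"x":36,"y":0,"z":0,"ax":0,"ay":0,"az":0,"grip":1},
  {"x":36,"y":0,"z":0,"ax":0,"ay":0,"az":0,"grip":1},
  {"x":36,"y":0,"z":0,"ax":0,"ay":0,"az":0,"grip":1},
  {"x":36,"y":0,"z":0,"ax":0,"ay":0,"az":0,"grip":1},
  {"x":0,"y":0,"z":0,"ax":0,"ay":0,"az":0,"grip":1},
  {"x":0,"y":0,"z":0,"ax":0,"ay":0,"az":0,"grip":1},
])

```text
clock: 2.48
tool_pos: [0.5257, -0.1471, 0.1595]
tool_rot: [-0.007, 1.573, 0.008]
contact_force: [0.1, 0.1, 1.6]
gripper_width: 1.0
```

```bash
python3 - <<'E'
from h import *
s=sense(); print(s["tool_pos"],s["contact_force"],s["torque"])
p,d=read_camera("side"); cv2.imwrite("pics/side3.png",p[:,:,::-1])
p,d=read_camera("wrist"); cv2.imwrite("pics/w3.png",p[:,:,::-1])
E
```

```text
[ 0.52567613 -0.1470772   0.15953416] [0.05543431 0.06537135 1.56259574] [-0.02438553 -0.011596    0.01325249]
```

View pics/w3.png

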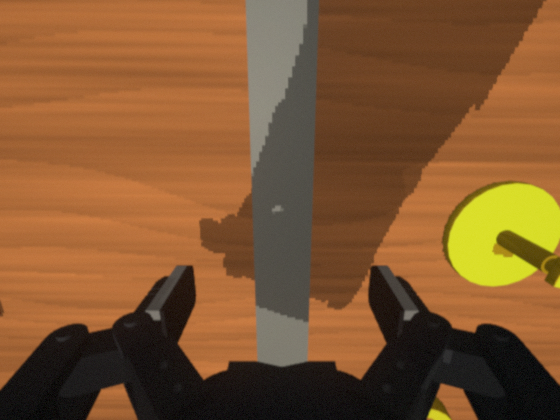

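The beam (columns 248-318) runs centred between the two fingers at (190,290) and (375,290).

Request:
step_arm([
  {"x":30,"y":0,"z":0,"ax":0,"ay":0,"az":0,"grip":1},
  {"x":30,"y":0,"z":0,"ax":0,"ay":0,"az":0,"grip":1},
  {"x":19,"y":0,"z":0,"ax":0,"ay":0,"az":0,"grip":1},
  {"x":0,"y":0,"z":0,"ax":0,"ay":0,"az":0,"grip":0.3},
  {"x":0,"y":0,"z":0,"ax":0,"ay":0,"az":0,"grip":0.3},
  {"x":0,"y":0,"z":0,"ax":0,"ay":0,"az":0,"grip":0.3},
  {"x":0,"y":0,"z":0,"ax":0,"ay":0,"az":0,"grip":0.3},
  {"x":0,"y":0,"z":0,"ax":0,"ay":0,"az":0,"grip":0.3},
  {"x":0,"y":0,"z":0,"ax":0,"ay":0,"az":0,"grip":0.3},
  {"x":0,"y":0,"z":0,"ax":0,"ay":0,"az":0,"grip":0.3},
])

```text
clock: 3.42
tool_pos: [0.527, -0.1474, 0.0835]
tool_rot: [-0.009, 1.567, 0.007]
contact_force: [-1.6, 0.4, 9.9]
gripper_width: 0.46
```

```bash
cat > st.py <<'E'
from h import *
s=sense(); print(s["clock"],s["tool_pos"].round(4),s["contact_force"].round(2),s["torque"].round(3),s["effort"].round(2),s["gripper_width"]); print(R.from_rotvec(s["tool_rot"]).as_matrix().round(3).tolist())
E
python3 st.py
```

```text
3.4167 [ 0.527  -0.1474  0.0835] [-1.56  0.42  9.87] [0.232 0.348 0.016] [-3.600e-01 -5.533e+01 -2.493e+01 -1.200e-01 -5.200e-01  1.000e-02] 0.459837352805041
[[0.004, -0.011, 1.0], [-0.001, 1.0, 0.011], [-1.0, -0.001, 0.004]]
```

Request:
step_arm([
  {"x":-2,"y":0,"z":0,"ax":0,"ay":0,"az":0,"grip":0.3},
  {"x":-2,"y":0,"z":0,"ax":0,"ay":0,"az":0,"grip":0.3},
  {"x":-2,"y":0,"z":0,"ax":0,"ay":0,"az":0,"grip":0.3},
  {"x":-2,"y":0,"z":0,"ax":0,"ay":0,"az":0,"grip":0.3},
  {"x":0,"y":0,"z":0,"ax":0,"ay":0,"az":0,"grip":0.3},
  {"x":0,"y":0,"z":0,"ax":0,"ay":0,"az":0,"grip":0.3},
  {"x":0,"y":0,"z":0,"ax":0,"ay":0,"az":0,"grip":0.3},
])

```text
clock: 4.0
tool_pos: [0.5258, -0.1471, 0.0887]
tool_rot: [-0.008, 1.571, 0.008]
contact_force: [0.1, -0.7, -6.4]
gripper_width: 0.459
```

```bash
python3 st.py; python3 - <<'E'
from h import *
p,d=read_camera("side"); cv2.imwrite("pics/side4.png",cv2.resize(p[200:320,170:370,::-1],None,fx=4,fy=4,interpolation=2))
s=sense();print(s["contact_force"],s["torque"])
E
```

```text
4.0 [ 0.5258 -0.1471  0.0887] [ 0.14 -0.68 -6.45] [0.005 0.246 0.029] [ 1.000e-02 -6.382e+01 -2.939e+01  8.000e-02 -2.600e-01  0.000e+00] 0.4587312763277703
[[-0.0, -0.01, 1.0], [0.0, 1.0, 0.01], [-1.0, 0.0, -0.0]]
[-0.17624514 -0.2795814  -4.89193859] [0.02700166 0.2954744  0.05060661]
```

View pics/side4.png

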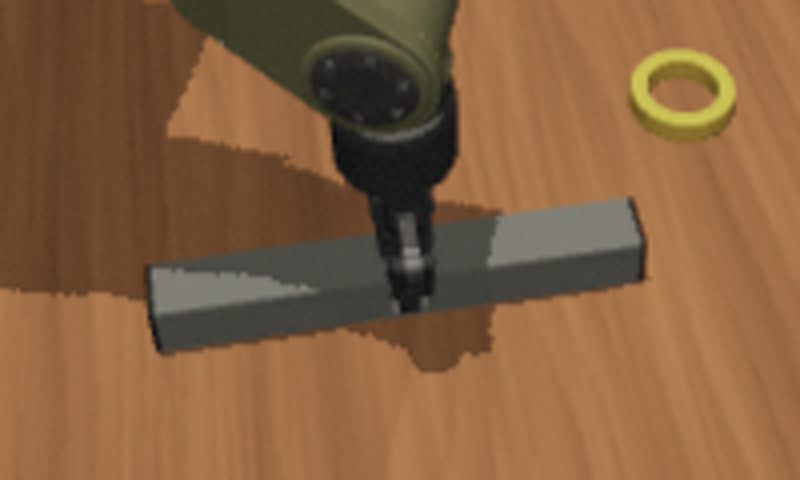

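```bash
cat > avg.py <<'E'
from h import *
import sys
F=[];T=[]
for i in range(int(sys.argv[1])):
    read_camera("wrist"); s=sense(); F.append(s["contact_force"]); T.append(s["torque"])
F=np.array(F);T=np.array(T); n=len(F)**.5
print(s["clock"],s["tool_pos"].round(4)); print("F",F.mean(0).round(3),(F.std(0)/n).round(3)); print("T",T.mean(0).round(4),(T.std(0)/n).round(4)); print("x off",-T.mean(0)[1]/F.mean(0)[2])
E
python3 avg.py 16
```

```text
4.85 [ 0.5259 -0.1472  0.0889]
F [-0.144 -0.222 -6.053] [0.155 0.1   0.136]
T [-0.002   0.2793  0.0065] [0.0072 0.0074 0.0091]
x off 0.046142211085138204
```

Request:
step_arm([
  {"x":2,"y":0,"z":0,"ax":0,"ay":0,"az":0,"grip":0.3},
  {"x":2,"y":0,"z":0,"ax":0,"ay":0,"az":0,"grip":0.3},
  {"x":1.5,"y":0,"z":0,"ax":0,"ay":0,"az":0,"grip":0.3},
  {"x":0,"y":0,"z":0,"ax":0,"ay":0,"az":0,"grip":0.3},
  {"x":0,"y":0,"z":0,"ax":0,"ay":0,"az":0,"grip":0.5},
  {"x":0,"y":0,"z":0,"ax":0,"ay":0,"az":0,"grip":0.7},
  {"x":0,"y":0,"z":0,"ax":0,"ay":0,"az":0,"grip":0.8},
  {"x":0,"y":0,"z":0,"ax":0,"ay":0,"az":0,"grip":0.8},
  {"x":0,"y":0,"z":0,"ax":0,"ay":0,"az":0,"grip":0.8},
])

```text
clock: 5.6
tool_pos: [0.526, -0.1472, 0.0835]
tool_rot: [-0.008, 1.57, 0.008]
contact_force: [-0.2, -0.3, -0.7]
gripper_width: 0.796
```

```bash
python3 avg.py 6; python3 - <<'E'
from h import *
C=cam("wrist");p,d=read_camera("wrist"); cv2.imwrite("pics/w5.png",p[:,:,::-1]); print(proj(C,(.5255,-.147,.04)))
E
```

```text
5.9 [ 0.5259 -0.1472  0.0834]
F [ 0.467 -0.21  -0.438] [0.18  0.188 0.144]
T [ 0.0088 -0.0051  0.0241] [0.0083 0.009  0.0154]
x off -0.01157042056582485
[282.33469097 298.73259547]
```

View pics/w5.png

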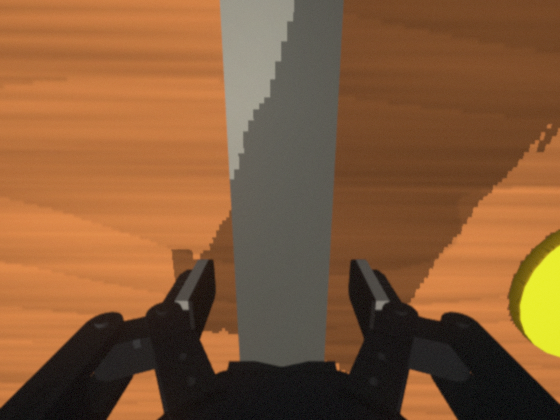

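The beam is released and flat, still centred between the open fingers at columns 240-325. I'll slide 47 mm along +x and try again.

Request:
step_arm([
  {"x":0,"y":0,"z":16,"ax":0,"ay":0,"az":0,"grip":0.8},
  {"x":0,"y":0,"z":16,"ax":0,"ay":0,"az":0,"grip":0.8},
  {"x":0,"y":0,"z":15,"ax":0,"ay":0,"az":0,"grip":0.8},
  {"x":0,"y":0,"z":0,"ax":0,"ay":0,"az":0,"grip":0.3},
  {"x":0,"y":0,"z":0,"ax":0,"ay":0,"az":0,"grip":0.3},
  {"x":0,"y":0,"z":0,"ax":0,"ay":0,"az":0,"grip":0.3},
  {"x":0,"y":0,"z":0,"ax":0,"ay":0,"az":0,"grip":0.3},
  {"x":0,"y":0,"z":0,"ax":0,"ay":0,"az":0,"grip":0.3},
])

```text
clock: 6.62
tool_pos: [0.5723, -0.1467, 0.0833]
tool_rot: [-0.008, 1.571, 0.008]
contact_force: [-0.9, 1.0, -1.2]
gripper_width: 0.458
```

Request:
step_arm([
  {"x":-2,"y":0,"z":0,"ax":0,"ay":0,"az":0,"grip":0.3},
  {"x":-2,"y":0,"z":0,"ax":0,"ay":0,"az":0,"grip":0.3},
  {"x":-2,"y":0,"z":0,"ax":0,"ay":0,"az":0,"grip":0.3},
  {"x":-2,"y":0,"z":0,"ax":0,"ay":0,"az":0,"grip":0.3},
  {"x":-1,"y":0,"z":0,"ax":0,"ay":0,"az":0,"grip":0.3},
  {"x":0,"y":0,"z":0,"ax":0,"ay":0,"az":0,"grip":0.3},
  {"x":0,"y":0,"z":0,"ax":0,"ay":0,"az":0,"grip":0.3},
  {"x":0,"y":0,"z":0,"ax":0,"ay":0,"az":0,"grip":0.3},
])

```text
clock: 7.28
tool_pos: [0.5728, -0.1466, 0.0923]
tool_rot: [-0.008, 1.571, 0.008]
contact_force: [-0.3, -0.4, -5.7]
gripper_width: 0.455
```

```bash
python3 avg.py 20; python3 - <<'E'
from h import *
p,d=read_camera("side"); cv2.imwrite("pics/side6.png",cv2.resize(p[200:320,170:370,::-1],None,fx=4,fy=4,interpolation=2))
E
```

```text
8.2833 [ 0.5729 -0.1467  0.0924]
F [-0.089  0.133 -5.928] [0.105 0.09  0.091]
T [0.0004 0.0137 0.0009] [0.0076 0.0059 0.0088]
x off 0.0023184225533715405
```

View pics/side6.png

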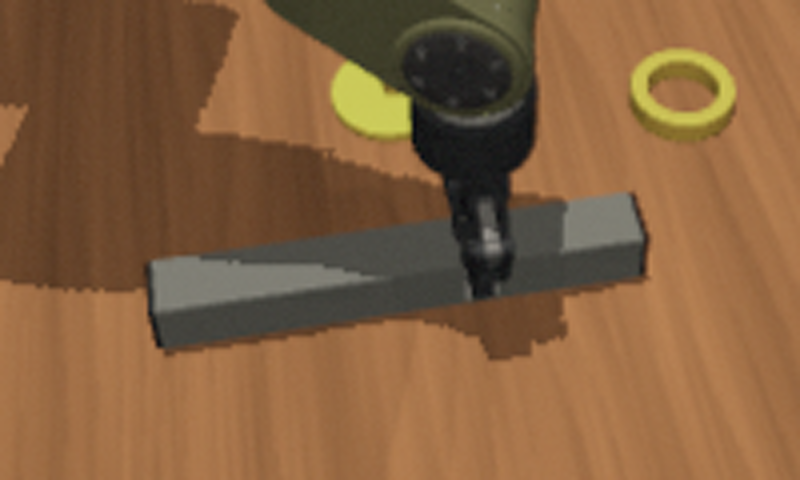

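The side view shows the beam level and clear of the table, held about 47 mm off centre. The residual offset is only about 2 mm toward +x. Next I lift and carry it.

Request:
step_arm([
  {"x":-6,"y":0,"z":0,"ax":0,"ay":0,"az":0,"grip":0.3},
  {"x":-12,"y":0,"z":0,"ax":0,"ay":0,"az":0,"grip":0.3},
  {"x":-16,"y":0,"z":0,"ax":0,"ay":0,"az":0,"grip":0.3},
  {"x":-18,"y":0,"z":0,"ax":0,"ay":0,"az":0,"grip":0.3},
  {"x":-18,"y":0,"z":0,"ax":0,"ay":0,"az":0,"grip":0.3},
  {"x":-18,"y":0,"z":0,"ax":0,"ay":0,"az":0,"grip":0.3},
  {"x":-16,"y":0,"z":0,"ax":0,"ay":0,"az":0,"grip":0.3},
  {"x":-10,"y":0,"z":0,"ax":0,"ay":0,"az":0,"grip":0.3},
  {"x":-6,"y":0,"z":0,"ax":0,"ay":0,"az":0,"grip":0.3},
  {"x":0,"y":0,"z":0,"ax":0,"ay":0,"az":0,"grip":0.3},
])

```text
clock: 9.17
tool_pos: [0.5732, -0.1467, 0.2139]
tool_rot: [-0.009, 1.569, 0.008]
contact_force: [1.0, -0.7, -6.2]
gripper_width: 0.455
```

```bash
python3 avg.py 12; python3 - <<'E'
from h import *
p,d=read_camera("side"); cv2.imwrite("pics/side7.png",p[:,:,::-1])
E
```

```text
9.7667 [ 0.5729 -0.1467  0.2123]
F [-0.046 -0.138 -6.059] [0.128 0.146 0.14 ]
T [-0.001   0.0148  0.0035] [0.0083 0.0085 0.0093]
x off 0.0024448212894871784
```

View pics/side7.png

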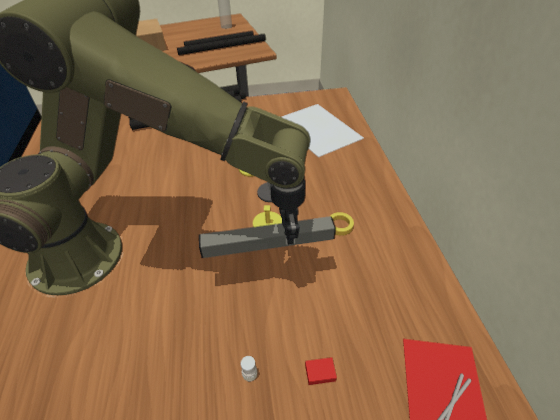

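The beam is held level and clear of everything, spanning (200,245) to (335,225). The offset is again +2.4 mm. Carrying across now.

Request:
step_arm([
  {"x":0,"y":8,"z":0,"ax":0,"ay":0,"az":0,"grip":0.3},
  {"x":0,"y":18,"z":0,"ax":0,"ay":0,"az":0,"grip":0.3},
  {"x":0,"y":24,"z":0,"ax":0,"ay":0,"az":0,"grip":0.3},
  {"x":0,"y":24,"z":0,"ax":0,"ay":0,"az":0,"grip":0.3},
  {"x":0,"y":24,"z":0,"ax":0,"ay":0,"az":0,"grip":0.3},
  {"x":0,"y":24,"z":0,"ax":0,"ay":0,"az":0,"grip":0.3},
  {"x":0,"y":24,"z":0,"ax":0,"ay":0,"az":0,"grip":0.3},
  {"x":0,"y":24,"z":0,"ax":0,"ay":0,"az":0,"grip":0.3},
  {"x":0,"y":24,"z":0,"ax":0,"ay":0,"az":0,"grip":0.3},
  {"x":0,"y":24,"z":0,"ax":0,"ay":0,"az":0,"grip":0.3},
])

```text
clock: 10.65
tool_pos: [0.5703, 0.073, 0.2125]
tool_rot: [-0.008, 1.571, 0.008]
contact_force: [-0.0, 0.0, -5.6]
gripper_width: 0.456
```

Request:
step_arm([
  {"x":0,"y":24,"z":0,"ax":0,"ay":0,"az":0,"grip":0.3},
  {"x":0,"y":24,"z":0,"ax":0,"ay":0,"az":0,"grip":0.3},
  {"x":0,"y":20,"z":0,"ax":0,"ay":0,"az":0,"grip":0.3},
  {"x":0,"y":14,"z":0,"ax":0,"ay":0,"az":0,"grip":0.3},
  {"x":0,"y":8,"z":0,"ax":0,"ay":0,"az":0,"grip":0.3},
  {"x":0,"y":3,"z":0,"ax":0,"ay":0,"az":0,"grip":0.3},
  {"x":0,"y":0,"z":0,"ax":0,"ay":0,"az":0,"grip":0.3},
  {"x":0,"y":0,"z":0,"ax":0,"ay":0,"az":0,"grip":0.3},
])

```text
clock: 11.32
tool_pos: [0.5697, 0.1636, 0.2123]
tool_rot: [-0.008, 1.571, 0.008]
contact_force: [-0.6, 0.0, -5.5]
gripper_width: 0.455
```

```bash
python3 st.py; python3 avg.py 8; python3 - <<'E'
from h import *
for n in ("side","scene"):
    p,d=read_camera(n); cv2.imwrite(f"pics/{n}8.png",p[:,:,::-1])
E
```

```text
11.3167 [0.5697 0.1636 0.2123] [-0.57  0.02 -5.47] [-0.007  0.011  0.006] [ 1.060e+00 -6.565e+01 -3.634e+01  5.000e-02 -1.000e-02  4.000e-02] 0.45486809141804335
[[-0.0, -0.01, 1.0], [-0.0, 1.0, 0.01], [-1.0, -0.0, -0.0]]
11.7167 [0.5697 0.1641 0.2124]
F [-0.123  0.187 -6.32 ] [0.087 0.189 0.149]
T [-0.0086  0.0205  0.006 ] [0.007  0.0107 0.0125]
x off 0.0032460339108446876
```

View pics/side8.png

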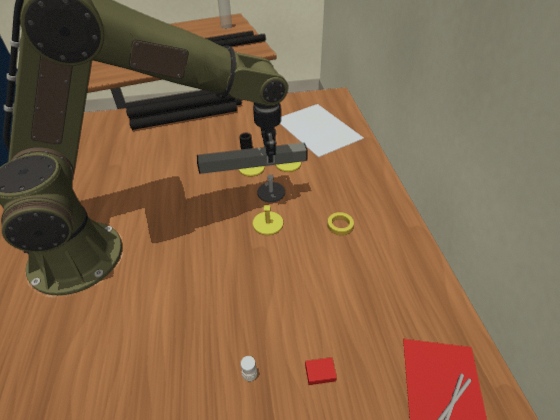

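View pics/scene8.png

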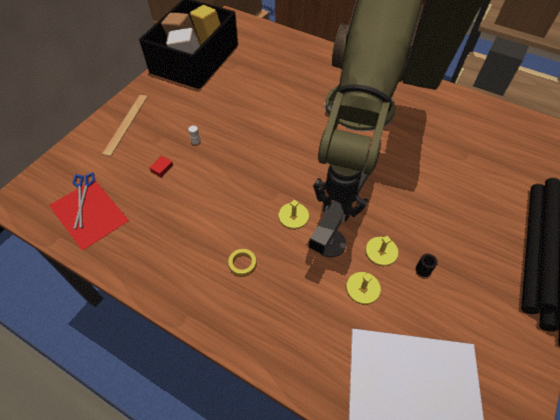

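The beam is over the stand in both views: the stand head is directly below the fingers at side (271,178), and the bystanders are in place. Lowering slowly.

Request:
step_arm([
  {"x":5,"y":0,"z":-1,"ax":0,"ay":0,"az":0,"grip":0.3},
  {"x":10,"y":0,"z":0,"ax":0,"ay":0,"az":0,"grip":0.3},
  {"x":12,"y":0,"z":0,"ax":0,"ay":0,"az":0,"grip":0.3},
  {"x":12,"y":0,"z":0,"ax":0,"ay":0,"az":0,"grip":0.3},
  {"x":8,"y":0,"z":0,"ax":0,"ay":0,"az":0,"grip":0.3},
  {"x":4,"y":0,"z":0,"ax":0,"ay":0,"az":0,"grip":0.3},
  {"x":0,"y":0,"z":0,"ax":0,"ay":0,"az":0,"grip":0.3},
  {"x":0,"y":0,"z":0,"ax":0,"ay":0,"az":0,"grip":0.3},
])

```text
clock: 12.48
tool_pos: [0.5687, 0.1643, 0.1613]
tool_rot: [-0.008, 1.571, 0.008]
contact_force: [-1.2, 1.0, -5.4]
gripper_width: 0.462
```

```bash
python3 avg.py 4; python3 - <<'E'
from h import *
p,d=read_camera("side"); cv2.imwrite(f"pics/side9.png",cv2.resize(p[100:220,170:370,::-1],None,fx=4,fy=4,interpolation=2))
p,d=read_camera("scene"); cv2.imwrite(f"pics/scene9.png",cv2.resize(p[150:280,250:430,::-1],None,fx=4,fy=4,interpolation=2))
E
```

```text
12.6833 [0.5689 0.1644 0.162 ]
F [ 0.189  0.378 -5.941] [0.144 0.169 0.169]
T [-0.0107  0.0203 -0.0151] [0.0045 0.008  0.0125]
x off 0.003416384549330654
```

View pics/side9.png

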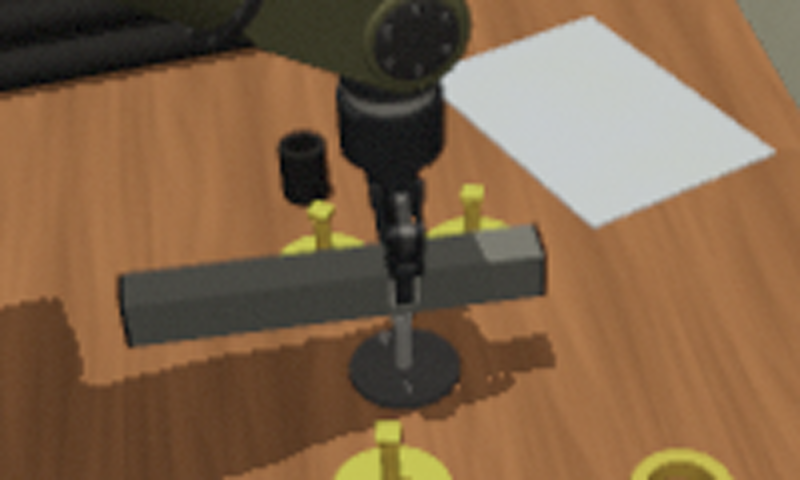

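View pics/scene9.png

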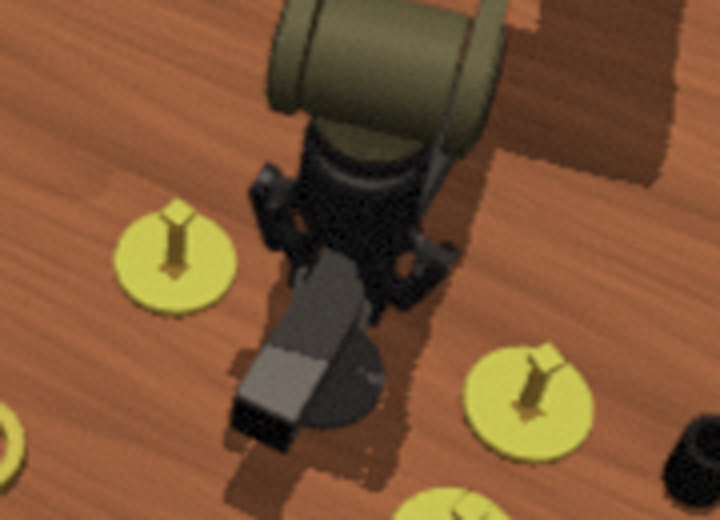

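The stand column sits directly under the fingers in the side crop at (402,335), and the beam looks level. Now the gentle touch-down.

Request:
step_arm([
  {"x":2,"y":0,"z":0,"ax":0,"ay":0,"az":0,"grip":0.3},
  {"x":2,"y":0,"z":0,"ax":0,"ay":0,"az":0,"grip":0.3},
  {"x":1,"y":0,"z":0,"ax":0,"ay":0,"az":0,"grip":0.3},
  {"x":1,"y":0,"z":0,"ax":0,"ay":0,"az":0,"grip":0.3},
  {"x":1,"y":0,"z":0,"ax":0,"ay":0,"az":0,"grip":0.3},
  {"x":1,"y":0,"z":0,"ax":0,"ay":0,"az":0,"grip":0.3},
  {"x":0,"y":0,"z":0,"ax":0,"ay":0,"az":0,"grip":0.3},
])

```text
clock: 13.37
tool_pos: [0.5686, 0.1643, 0.1532]
tool_rot: [-0.008, 1.571, 0.008]
contact_force: [0.8, -0.2, -5.9]
gripper_width: 0.453
```

```bash
python3 avg.py 8
```

```text
13.7667 [0.5687 0.1643 0.1534]
F [ 0.08   0.043 -6.088] [0.072 0.187 0.07 ]
T [-0.0051  0.0051 -0.0053] [0.0122 0.0085 0.0076]
x off 0.0008315057892541185
```

Request:
step_arm([
  {"x":1,"y":0,"z":0,"ax":0,"ay":0,"az":0,"grip":0.3},
  {"x":1,"y":0,"z":0,"ax":0,"ay":0,"az":0,"grip":0.3},
  {"x":0,"y":0,"z":0,"ax":0,"ay":0,"az":0,"grip":0.3},
])

```text
clock: 14.02
tool_pos: [0.5687, 0.1643, 0.1516]
tool_rot: [-0.008, 1.57, 0.008]
contact_force: [-1.0, -0.2, -1.7]
gripper_width: 0.46
```

```bash
python3 avg.py 8
```

```text
14.4167 [0.5687 0.1643 0.1515]
F [-0.869 -0.449 -1.394] [0.16  0.136 0.246]
T [-0.0539  0.1668 -0.0063] [0.0082 0.0143 0.0128]
x off 0.1196574300217785
```

```bash
cat > pitch.py <<'E'
from h import *
import sys
s=sense(); x0,y0=s["tool_pos"][:2]
for n in ("side","scene"):
    p,d=read_camera(n); C=cam(n); P=cloud(C,d)
    for lo,hi in ((.08,.14),):
        m=(d>0)&(P[...,2]>lo)&(P[...,2]<hi)&(abs(P[...,1]-y0)<.016)&(P[...,0]>x0-.2)&(P[...,0]<x0+.1)&(abs(P[...,0]-x0+0)>.035)
        hsv=cv2.cvtColor(p,cv2.COLOR_RGB2HSV); m&=hsv[...,1]<80
        q=P[m]
        for _ in range(4):
            a=np.polyfit(q[:,0]-x0,q[:,2],1); r=q[:,2]-np.polyval(a,q[:,0]-x0); q=q[abs(r)<2.5*r.std()]
        print(n,len(q),"x",q[:,0].min().round(3),q[:,0].max().round(3),"z0",a[1].round(4),"slope deg",np.degrees(a[0]).round(2),"rms",r.std().round(4))
    cv2.imwrite(f"pics/{n}_{sys.argv[1]}.png",p[:,:,::-1])
E
python3 pitch.py 10
```

```text
side 480 x 0.369 0.668 z0 0.1072 slope deg 0.02 rms 0.0014
scene 300 x 0.377 0.668 z0 0.107 slope deg 0.01 rms 0.0017
```

Request:
step_arm([
  {"x":0,"y":0,"z":0.5,"ax":0,"ay":0,"az":0,"grip":0.3},
  {"x":0,"y":0,"z":0,"ax":0,"ay":0,"az":0,"grip":0.3},
])

```text
clock: 14.68
tool_pos: [0.569, 0.1643, 0.1513]
tool_rot: [-0.008, 1.571, 0.008]
contact_force: [-2.4, -0.2, -0.8]
gripper_width: 0.458
```

```bash
python3 avg.py 12
```

```text
15.2833 [0.5691 0.1643 0.1514]
F [-3.814  0.104 -0.355] [0.098 0.113 0.132]
T [ 0.022   0.6349 -0.0045] [0.0111 0.0097 0.006 ]
x off 1.7868679717917788
```

Request:
step_arm([
  {"x":0,"y":0,"z":-1,"ax":0,"ay":0,"az":0,"grip":0.3},
  {"x":0,"y":0,"z":0,"ax":0,"ay":0,"az":0,"grip":0.3},
])

```text
clock: 15.45
tool_pos: [0.5686, 0.1643, 0.1517]
tool_rot: [-0.008, 1.569, 0.008]
contact_force: [2.1, 0.4, -0.9]
gripper_width: 0.459
```

```bash
python3 avg.py 12
```

```text
16.05 [0.5682 0.1643 0.1514]
F [ 2.743  0.275 -1.182] [0.114 0.115 0.148]
T [ 0.0155 -0.5326  0.0113] [0.0064 0.0104 0.0074]
x off -0.4504866046089701
```

Request:
step_arm([
  {"x":0.3,"y":0,"z":0.4,"ax":0,"ay":0,"az":0,"grip":0.3},
  {"x":0,"y":0,"z":0,"ax":0,"ay":0,"az":0,"grip":0.3},
])

```text
clock: 16.22
tool_pos: [0.5684, 0.1643, 0.151]
tool_rot: [-0.008, 1.572, 0.008]
contact_force: [-0.7, -0.1, 0.6]
gripper_width: 0.458
```

```bash
python3 avg.py 12
```

```text
16.8167 [0.5684 0.1643 0.151 ]
F [-1.335 -0.379  0.538] [0.251 0.104 0.127]
T [-0.0472  0.2384 -0.0112] [0.0051 0.0431 0.008 ]
x off -0.4427405530724938
```

Request:
step_arm([
  {"x":-0.2,"y":0,"z":-0.2,"ax":0,"ay":0,"az":0,"grip":0.3},
  {"x":0,"y":0,"z":0,"ax":0,"ay":0,"az":0,"grip":0.3},
  {"x":0,"y":0,"z":0,"ax":0,"ay":0,"az":0,"grip":0.48},
  {"x":0,"y":0,"z":0,"ax":0,"ay":0,"az":0,"grip":0.5},
])

```text
clock: 17.15
tool_pos: [0.5685, 0.1643, 0.1514]
tool_rot: [-0.008, 1.57, 0.008]
contact_force: [-0.8, 0.1, -0.9]
gripper_width: 0.499
```

```bash
python3 st.py; python3 pitch.py 11; python3 pitch.py 11b;python3 st.py
```

```text
17.15 [0.5685 0.1643 0.1514] [-0.77  0.15 -0.93] [ 0.075 -0.033 -0.033] [ 1.000e-02 -6.360e+01 -3.131e+01 -0.000e+00  1.000e-02  0.000e+00] 0.4986434739912571
[[0.001, -0.01, 1.0], [0.0, 1.0, 0.01], [-1.0, 0.0, 0.001]]
side 473 x 0.369 0.668 z0 0.1066 slope deg -0.04 rms 0.0013
scene 299 x 0.378 0.668 z0 0.1065 slope deg 0.12 rms 0.0016
side 476 x 0.369 0.668 z0 0.1069 slope deg 0.04 rms 0.0013
scene 293 x 0.373 0.668 z0 0.1063 slope deg 0.17 rms 0.0016
17.35 [0.5684 0.1643 0.1513] [-0.27 -0.18 -0.76] [0.019 0.039 0.01 ] [ -0.   -63.69 -31.43  -0.    -0.    -0.  ] 0.4993505239000116
[[0.0, -0.011, 1.0], [0.0, 1.0, 0.011], [-1.0, 0.0, 0.0]]
```

View pics/side_11b.png

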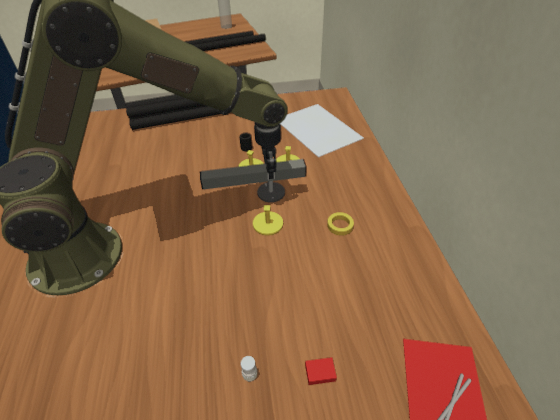

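With the fingers clear of it, the beam stays level on the stand, spanning side (202,180)-(305,170). Opening wider and withdrawing straight up.

Request:
step_arm([
  {"x":0,"y":0,"z":0,"ax":0,"ay":0,"az":0,"grip":0.6},
  {"x":0,"y":0,"z":0,"ax":0,"ay":0,"az":0,"grip":0.8},
  {"x":0,"y":0,"z":0,"ax":0,"ay":0,"az":0,"grip":0.8},
  {"x":0,"y":0,"z":0,"ax":0,"ay":0,"az":0,"grip":0.8},
  {"x":-5,"y":0,"z":0,"ax":0,"ay":0,"az":0,"grip":0.8},
  {"x":-15,"y":0,"z":0,"ax":0,"ay":0,"az":0,"grip":0.8},
  {"x":-25,"y":0,"z":0,"ax":0,"ay":0,"az":0,"grip":0.8},
  {"x":-30,"y":0,"z":0,"ax":0,"ay":0,"az":0,"grip":0.8},
  {"x":-30,"y":0,"z":0,"ax":0,"ay":0,"az":0,"grip":0.8},
  {"x":-20,"y":0,"z":0,"ax":0,"ay":0,"az":0,"grip":0.8},
])

```text
clock: 18.18
tool_pos: [0.5686, 0.1644, 0.2798]
tool_rot: [-0.008, 1.568, 0.009]
contact_force: [0.2, -0.2, 0.7]
gripper_width: 0.805
```

Request:
step_arm([
  {"x":-5,"y":0,"z":0,"ax":0,"ay":0,"az":0,"grip":0.8},
  {"x":0,"y":0,"z":0,"ax":0,"ay":0,"az":0,"grip":0.8},
  {"x":0,"y":0,"z":0,"ax":0,"ay":0,"az":0,"grip":0.8},
  {"x":0,"y":0,"z":0,"ax":0,"ay":0,"az":0,"grip":0.8},
  {"x":0,"y":0,"z":0,"ax":0,"ay":0,"az":0,"grip":0.8},
  {"x":0,"y":0,"z":0,"ax":0,"ay":0,"az":0,"grip":0.8},
])

```text
clock: 18.68
tool_pos: [0.5682, 0.1643, 0.2803]
tool_rot: [-0.008, 1.572, 0.008]
contact_force: [-0.2, 0.4, -0.0]
gripper_width: 0.807
```

```bash
python3 st.py; python3 pitch.py 12; python3 pitch.py 12b
```

```text
18.6833 [0.5682 0.1643 0.2803] [-0.16  0.42 -0.03] [ 0.012 -0.017  0.03 ] [ -0.   -60.55 -35.89  -0.    -0.    -0.  ] 0.806624036556123
[[-0.002, -0.01, 1.0], [-0.0, 1.0, 0.01], [-1.0, -0.0, -0.002]]
side 469 x 0.369 0.668 z0 0.1068 slope deg -0.04 rms 0.0013
scene 552 x 0.369 0.668 z0 0.1065 slope deg 0.11 rms 0.0016
side 470 x 0.369 0.668 z0 0.1069 slope deg 0.08 rms 0.0013
scene 563 x 0.369 0.668 z0 0.1066 slope deg 0.07 rms 0.0016
```

View pics/side_12b.png

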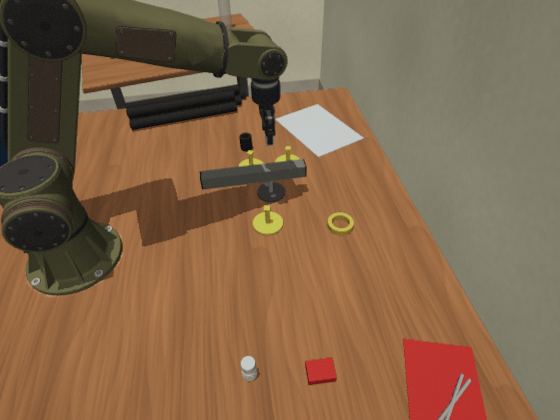

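View pics/scene_12b.png

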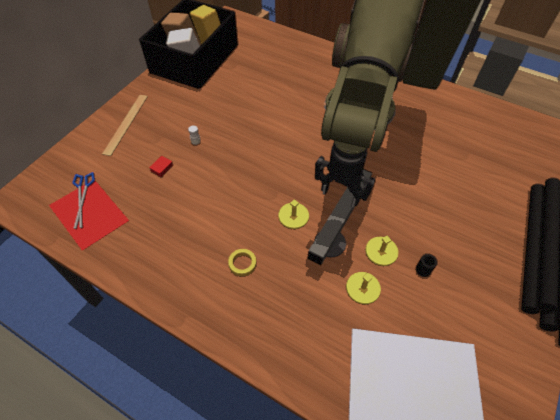

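The beam rests level on the steel stand alone, with the gripper well clear above it. The tape (341,223), red box (320,371), glue (248,369) and tube (246,142) in the side view are where they started. Handing in.

```bash
python3 -c "
from plant import *
print(close_job())"
```

```text
the job is handed in; nothing more can be done
None
```

The beam is resting level on the grey steel stand alone, and I handed the job in at about 19 s of the 67 s.

- **Finding the balance point:** I lifted the beam a few millimetres at its middle and read the balance point as about 46–50 mm toward +x. After regripping 47 mm along, the reading was only about 2.4 mm off, and I allowed for that when placing it. The beam weighs about 6 N.
- **Placing it:** I carried it level to the stand, touched down in 1 mm steps and opened the fingers slightly. It stayed level, so I opened fully and withdrew straight up.
- **Last checks:** After release the tilt measured −0.04 to 0.11 degrees across both cameras. The force on the tool was about zero, and the bystanders and yellow stands looked unmoved in the pictures.
- **Disagreements:**
    - The cameras put the stand's position along x up to 4.5 mm apart (scene 0.5735 m, side 0.569 m). I used 0.571 m.
    - At touch-down the moment reading at first suggested the stand was pressing 16–30 mm off. Small sideways nudges showed this came mostly from side friction acting through a longer sensor lever than I had assumed, and the tilt check agreed.

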